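# Load the specimen shaker and set its count sleeve

## Robot

A 6-joint arm with a two-finger parallel gripper is mounted at the origin on the work surface. World frame = base frame: x ahead of the robot, y to its left, z up, the work surface at z = 0. Lengths are in m, angles in rad, forces in N, time in s.
With the tool pointing down it reaches from about 0.425 to 0.95 m from the base axis. Payload 14.7 kg.
Tool frame: the origin (TCP) lies between the finger pads; the fingertips stand env.finger_overhang ahead of it and the grasp point (between the pads) lies 6 mm ahead of it (env.finger_overhang is the distance from the TCP to the fingertips, in m); z points along the fingers, y is the line along which they close (so a half turn about z gives the same grasp; the last joint's range is limited). The gripper opens to 85 mm and grips with 20 to 120 N. Pads are 22 mm wide; open, the fingers measure 114 mm over their backs; the gripper's body (76 mm by 85 mm) begins 54 mm behind the grasp point. The pads swing forward as they close: fully open they stand 13 mm farther back than shut.
Start: joints at [-1.253, 0.48, 1.596, -0, 1.065, -0.047], TCP at [0.232, -0.607, 0.256] pointing down, gripper open.
Joint ranges: [-2.75, 2.75], [-0.82, 2.05], [0.23, 2.67], [-1.56, 4.7], [0.09, 2.69], [-2.92, 2.92]. Speed limits (rad/s): [1.89, 1.89, 2.39, 3.01, 3.01, 3.01].

## Interface

Orientations are given as a rotation vector (axis times angle).
In Python, from cell import env gives the robot as it stands.
- The arm moves only by the tool arm_command, never from a script. Its arguments are lists of equal length, an entry for each row: "gripper": the closure, from -1 (fully open) to 1 (shut); "delta_pos": the shift along the tool's x, y, z in m, a list of three; "twist": the turn about the tool's z in rad. In form: {"gripper": [gripper, ...], "delta_pos": [[x, y, z], ...], "twist": [twist, ...]}. A call has exactly 8 rows; each row is the pose to reach, as a shift and turn from the pose commanded when the call began, along the tool's axes at that moment; what a row does not reach only later rows make up. A row lasts 1/12 s, in which the tool goes at most 41.7 mm and 7.16 degrees, less where a joint would pass 70% of its speed; a pose out of reach is approached as far as the arm can. A call with a gripper value outside its range is refused whole. The fingers move at their own pace and stop on an object; "newtons" is the grip in N (left out, the last holds). Time passes only in rows, so rows that repeat a pose let the fingers close, or fill a call up. It gives the time, the measured TCP pose, the force, the opening and the grip force at its end, in the units of the state.
- env.read_state(): the state, without advancing time (a new reading comes with each control period).
- env.get_image(name): name is "side" or "top" or "wrist"; returns a dict with "pixels" (400x640x3 uint8, red, green, blue), "z_map" (400x640 float32, m along the optical axis (not along the pixel's ray), 0 where there is no reading), "fx", "fy", "cx", "cy" (pixels), "k1" (the pictures are not rectified: a ray, as slopes to the right and down, at radius r is drawn at 1 + k1 r^2 times it, then the intrinsics apply), "extrinsics" (4x4, takes a point from camera to world coordinates); the wrist camera has in their place "T_tool_cam" (4x4, takes a point from camera to tool coordinates, whose origin is the TCP and whose axes are the flange's). Camera axes: x right, y up, looking along -z (the intrinsics and any distortion apply to the point x, -y, -z); pixel columns grow to the right and rows downward; lengths in m; the calibration is good to about 2 mm. A picture is of the moment at which its call begins: read the wrist's pose just before it.
- env.close_job(): hands the job in; it is judged then, once.
Trained networks look in the newest picture that a camera, given by its name, has taken for a name from the list of things; names that differ only in an ending like _2 or _b are one class to them, and where a whole thing is asked for, a point or a joint stands for the part that bears it (a point fixed in the world has none). Each returns a list of dicts, best first, with "confidence" (0 to 1); they miss things now and then, are a little off and sometimes report something else, mostly with a low value. They report only what shows in the picture. A call takes as long as a camera call. They do not tell look-alikes from the thing itself.
- env.silhouettes(camera, target): "region" (400x640 bool, what is visible of it) and "position" ([row, column] in pixels, amid what is visible of it).
- env.tip_of(camera, target): "position" ([row, column] in pixels: a listed point, or the origin of a listed thing).
The state is a dict: "clock": time; "q": joint angles; "qd": joint speeds; "tau": joint torques, N m; "tool_pos": TCP position; "tcp_rot": TCP orientation; "wrist_force": force on the tool from outside, world axes, zero at the start; "ft_torque": the same for the moment, N m; "finger_gap": opening from 0.0 (shut) to 1.0 (fully open); "gripper_force": force on a finger pad.
Only numpy, scipy, OpenCV 4.12 (cv2) and the standard library are available. Lean on these libraries where they do the work, as an engineer would, in place of code of your own. Each camera call takes 0.05 s, during which the arm holds its last target. There are 200 camera calls.

## Task

Take the empty beaker out of the shaker's tray and stand it on the drying mat, and stand every capped specimen jar from the bench upright in the tray (3 to 5 of them, however many there are today). Then turn the clicking numbered sleeve to the number of jars in the tray, and last of all push the toggle switch over to start the shaker. Leave the dropper bottle, the petri dishes and the magnifier where they are.

Things in the scene. Friction and masses are not known exactly. Their poses are not given: they have to be found in the camera images.
- shaker: Bench shaker, 240 (x) by 370 (y) mm, fixed to the bench. Origin: centre of its underside; x away from the robot when unturned, z up. Base slab 45 mm high. A steel tray stands on its -y part; the console (y +55 to +185 mm, flat top at z = 70 mm) carries the sleeve (x +45, y +120 mm) and the switch block (x -75, y +120 mm).
- tray_floor (a point): Centre of the inner floor of the steel tray (60 mm above the bench), axes as the shaker's. Inside 200 by 200 mm, walls 5 mm thick and 25 mm high above the floor. Room for six jars, e.g. at x -65, 0, +65 and y -50, +50 mm.
- sleeve (a joint): Numbered sleeve: black ribbed upright collar, 44 mm across, with click stops 0 to 8. Value in rad: 0 at number 0, +0.5236 (30 degrees) per number clockwise from above; 0.1 N m passes a stop. White pointer line on its top and side; it points to the shaker's -x at 0. Black marks around it on the console show the numbers; those of 0 and 5 are longer and thicker. Starts near 0 or 1.
- sleeve_axis (a point): Point on the sleeve's axis at the console's top (70 mm above the bench), axes as the shaker's. The sleeve's top is 38 mm above it; the space around the sleeve is free.
- switch (a joint): Toggle switch: black lever on a 70 by 50 by 25 mm block on the console. 0 = off, leaning to the shaker's -x; 1.0 rad = on, pushed right over to +x. It stays where it is left.
- switch_tip (a point): Centre of the 26 mm ball at the lever's end, 50 mm from its pivot; the pivot is at shaker x -75, y +120, z 92 mm.
- beaker: Empty open glass beaker, 60 mm across, 80 mm high, walls 3 mm. Origin: centre of its underside. It stands in the tray at the start.
- mat: Black rubber drying mat, 120 by 120 by 3 mm, fixed to the bench. Origin: centre of its underside.
- jar1: Specimen jar: amber glass, black cap, 42 mm across, 50 mm high, closed, about 110 g. Origin: centre of its underside, z up. Stands on the bench at the start.
- jar2: Specimen jar: amber glass, black cap, 42 mm across, 50 mm high, closed, about 110 g. Origin: centre of its underside, z up. Stands on the bench at the start.
- jar3: Specimen jar: amber glass, black cap, 42 mm across, 50 mm high, closed, about 110 g. Origin: centre of its underside, z up. Stands on the bench at the start; may be absent.
- jar4: Specimen jar: amber glass, black cap, 42 mm across, 50 mm high, closed, about 110 g. Origin: centre of its underside, z up. Stands on the bench at the start; may be absent.
- jar5: Specimen jar: amber glass, black cap, 42 mm across, 50 mm high, closed, about 110 g. Origin: centre of its underside, z up. Stands on the bench at the start; may be absent.
- bottle: Bystander: white dropper bottle, 54 mm across, 120 mm high, origin at its underside's centre. Leave alone.
- petri: Bystander: stack of glass petri dishes, 90 mm across, 38 mm high, origin at its underside's centre. Leave alone.
- magnifier: Bystander: brass magnifier lying flat, ring 86 mm across about its origin, 10 mm thick, wooden handle out to 142 mm along its x. Leave alone.
Things that resemble listed ones, but are neither listed nor needed, are in the scene too. Leave any green or purple look-alike of the jar1 alone. Leave any turquoise look-alike of the jar2 alone.

How it is judged:
By the outcome, as a careful person would: the job done as asked, in the order asked, and still so for the second after the job is handed in, with the robot touching nothing.
Of jar3, jar4, jar5 only 1 to 3 are there at a start; the rules pass over those that are not, and their reading is None.
At some moment in a run one of jar1, jar2, jar3, jar4, jar5, beaker may be knocked a few centimetres aside while the robot is not near it.
It also fails if it takes over 210 s, if anything falls off the work surface, if the arm or the gripper's body presses on something with over 40 N, if the wrist force passes 120 N, or if a joint passes its speed limit or range.

## Working session

There is one attempt and no reset: what is moved stays moved. The work goes in short steps, Python scripts to look and compute and a tool call to move; the robot and the scene stay as the last step left them, time stands still between calls to the robot, and variables do not carry over. Pictures are saved under pics/ and viewed, at most 14 in all, crops included, and the job is handed in when it is done.

Besides the shell and the picture viewer there is one more tool, called after "Request:" by a JSON object that holds its "method" and its "body", one argument or row to a line. arm_command: Moves the arm, as the interface text tells. Its arguments: {"type":"object","properties":{"gripper":{"type":"array","items":{"type":"number"}},"delta_pos":{"type":"array","items":{"type":"array","items":{"type":"number"}}},"twist":{"type":"array","items":{"type":"number"}},"newtons":{"type":"number"}},"required":["gripper","delta_pos","twist"]}

```bash
ls; mkdir -p pics; cat > h.py <<'E'
import numpy as np, cv2
from scipy.spatial.transform import Rotation as R
from cell import env
def T_cam(im, st=None):
    if 'extrinsics' in im: return np.array(im['extrinsics'])
    st = st or env.read_state(); T=np.eye(4); T[:3,:3]=R.from_rotvec(st['tcp_rot']).as_matrix(); T[:3,3]=st['tool_pos']
    return T@np.array(im['T_tool_cam'])
def rays(im, rc):
    rc=np.atleast_2d(np.asarray(rc,float))
    d=np.c_[(rc[:,1]-im['cx'])/im['fx'],(rc[:,0]-im['cy'])/im['fy']]
    s=d.copy()
    for _ in range(30): s=d/(1+im['k1']*(s**2).sum(1,keepdims=True))
    return np.c_[s[:,0],-s[:,1],-np.ones(len(s))]
def at_z(im,rc,z,T):      # intersect with plane z
    r=rays(im,rc)@T[:3,:3].T; o=T[:3,3]; return o+r*((z-o[2])/r[:,2])[:,None]
def cloud(im,mask,T):
    rc=np.argwhere(mask&(im['z_map']>0)); z=im['z_map'][rc[:,0],rc[:,1]]
    return (rays(im,rc)*z[:,None])@T[:3,:3].T+T[:3,3], rc
def save(im,name): cv2.imwrite('pics/'+name,cv2.cvtColor(im['pixels'],cv2.COLOR_RGB2BGR))
E
python3 - <<'E'
from h import *
print(env.finger_overhang, env.read_state())
for c in ['top','side']:
    im=env.get_image(c); save(im,c+'1.png'); T=T_cam(im); print(c,T.round(3).tolist(),im['fx'],im['k1'])
    for t in ['jar1','beaker','mat','shaker','bottle','petri','magnifier','sleeve']:
        for d in env.silhouettes(c,t):
            P,_=cloud(im,d['region'],T); top=np.percentile(P[:,2],95) if len(P) else 0
            m=P[P[:,2]>top-.008] if len(P) else P
            col=im['pixels'][d['region']].mean(0).round()
            print(t,round(d['confidence'],2),np.round(d['position']),d['region'].sum(),'top',round(top,3),'ctr',((m[:,:2].min(0)+m[:,:2].max(0))/2).round(3) if len(m) else '',col)
    for t in ['tray_floor','sleeve_axis','switch_tip','shaker','mat']:
        for d in env.tip_of(c,t): print('tip',t,round(d['confidence'],2),np.round(d['position'],1))
E
```

```text
pics
0.025 {'clock': 0.0, 'q': array([-1.25259580e+00,  4.80821738e-01,  1.59687676e+00, -6.64525798e-06,
        1.06510977e+00, -4.65972526e-02]), 'qd': array([-0.00062822, -0.00054994, -0.00030826,  0.00038628,  0.00027481,
        0.00214461]), 'tau': array([ 2.75251463e-03, -9.50629020e+01, -4.30193460e+01,  5.00603301e-05,
        1.22334235e-02, -8.17051045e-05]), 'tool_pos': array([ 0.23179207, -0.60685088,  0.25567785]), 'tcp_rot': array([-3.08829340e+00, -5.69637587e-01,  2.67456949e-04]), 'wrist_force': array([-0.19195609,  0.77322507, -0.52038698]), 'ft_torque': array([ 0.04742931,  0.03121865, -0.01907731]), 'gripper_force': 0.0, 'finger_gap': 1.0013007385327362}
top [[-0.022, 0.986, -0.164, 0.403], [-1.0, -0.022, -0.002, -0.09], [-0.006, 0.164, 0.986, 1.085], [0.0, 0.0, 0.0, 1.0]] 406.0395817828697 0.02393946571681232
jar1 0.79 [204. 416.] 245 top 0.053 ctr [ 0.551 -0.329] [26. 24. 23.]
jar1 0.78 [254. 380.] 234 top 0.053 ctr [ 0.43  -0.225] [31. 29. 29.]
jar1 0.71 [249. 416.] 222 top 0.053 ctr [ 0.439 -0.325] [25. 23. 23.]
jar1 0.66 [236. 445.] 241 top 0.053 ctr [ 0.47
[... 1828 characters left out ...]
[ 0.435 -0.322] [46. 29. 17.]
beaker 0.85 [238. 263.] 828 top 0.14 ctr [0.6   0.165] [131. 142. 141.]
mat 0.58 [205. 310.] 736 top 0.006 ctr [ 0.652 -0.153] [33. 33. 34.]
shaker 0.81 [282. 270.] 11381 top 0.095 ctr [0.555 0.188] [141. 142. 143.]
bottle 0.67 [158. 373.] 384 top 0.116 ctr [ 0.558 -0.466] [140. 141. 136.]
magnifier 0.46 [170. 324.] 423 top 0.041 ctr [ 0.687 -0.342] [189. 200. 200.]
sleeve 0.78 [280. 224.] 439 top 0.109 ctr [0.603 0.321] [57. 57. 58.]
sleeve 0.27 [204. 383.] 224 top 0.051 ctr [ 0.425 -0.223] [49. 31. 19.]
tip tray_floor 0.78 [250.1 289.3]
tip sleeve_axis 0.71 [281.3 224.7]
tip switch_tip 0.66 [279.6 269.5]
tip shaker 0.65 [281.9 274.9]
tip mat 0.77 [203.5 309.7]
```

```bash
python3 - <<'E'
import cv2
a=cv2.imread('pics/top1.png'); b=cv2.imread('pics/side1.png')
cv2.imwrite('pics/v1.png',cv2.resize(a[80:330,110:510],(800,500),interpolation=3))
cv2.imwrite('pics/v2.png',cv2.resize(b[120:370,180:480],(720,600),interpolation=3))
from h import *
im=env.get_image('top');T=T_cam(im)
g=lambda rc,z:at_z(im,rc,z,T).round(4)
t=lambda n:env.tip_of('top',n)[0]['position']
print('floor',g(t('tray_floor'),.06),'sleeve',g(t('sleeve_axis'),.07),'sw',g(t('switch_tip'),.12),'shaker',g(t('shaker'),0),'mat',g(t('mat'),.0))
# console/tray edges by depth
P,rc=cloud(im,im['z_map']>0,T)
s=(abs(P[:,2]-.07-.002)<.004)&(P[:,1]>.2)&(P[:,1]<.45)
print('console rect',cv2.minAreaRect(P[s][:,:2].astype(np.float32)), s.sum())
s=(P[:,2]>.078)&(P[:,2]<.091)&(P[:,1]<.245)&(P[:,1]>-.02)&(P[:,0]>.4)&(P[:,0]<.75)
print('tray rim',cv2.minAreaRect(P[s][:,:2].astype(np.float32)), s.sum())
E
```

```text
Traceback (most recent call last):
IndexError: list index out of range
```

View pics/v1.png

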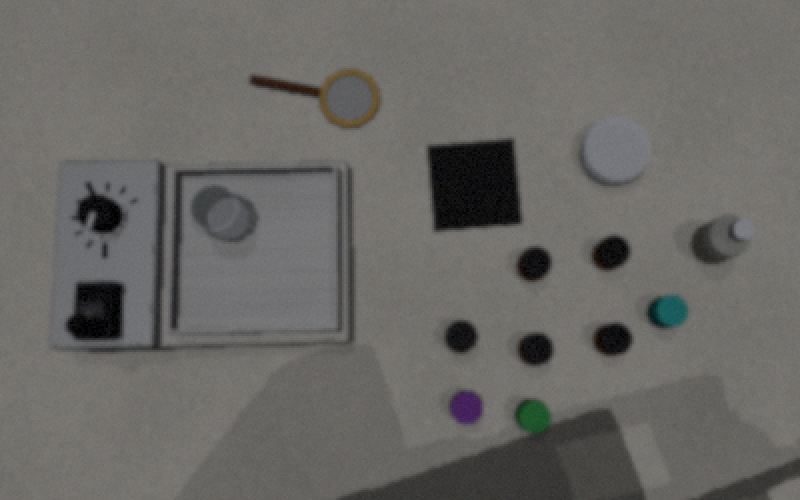

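View pics/v2.png

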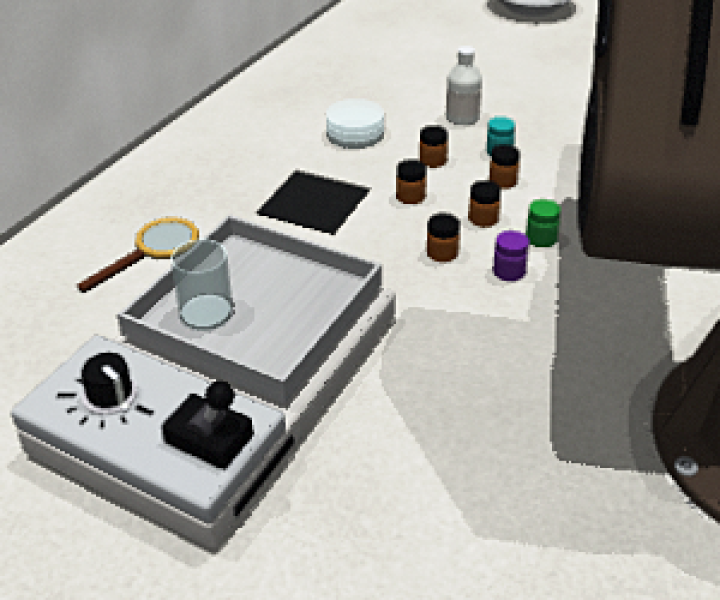

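The pictures show five amber jars with black caps, at v1 pixels (534,263), (611,252), (461,336), (535,348) and (613,339). The purple, green and turquoise look-alikes stand apart. The beaker is in the tray's far-left part at (230,217), the switch leans to -x, and the sleeve pointer is near 1.

```bash
python3 - <<'E'
from h import *
im=env.get_image('top');T=T_cam(im)
for n,z in [('tray_floor',.06),('sleeve_axis',.07),('switch_tip',.12),('shaker',0),('mat',0)]:
    for d in env.tip_of('top',n)[:1]: print(n,at_z(im,d['position'],z,T).round(4))
def rect(im,T):
    P,rc=cloud(im,im['z_map']>0,T)
    b=(P[:,0]>.4)&(P[:,0]<.75)
    s=(abs(P[:,2]-.071)<.005)&(P[:,1]>.2)&(P[:,1]<.45)&b
    print('console rect',cv2.minAreaRect(P[s][:,:2].astype(np.float32)), s.sum())
    s=(P[:,2]>.078)&(P[:,2]<.091)&(P[:,1]<.245)&(P[:,1]>-.02)&b
    s&=(np.hypot(P[:,0]-.602,P[:,1]-.165)>.06)
    print('tray rim',cv2.minAreaRect(P[s][:,:2].astype(np.float32)), s.sum())
    s=(P[:,2]>.1)&(P[:,2]<.15)&(P[:,1]>.26)&(P[:,0]<.56)&(P[:,1]<.45)
    print('ball',P[s].mean(0),s.sum(), P[s][:,2].max() if s.any() else 0)
    s=(P[:,2]>.1)&(P[:,2]<.15)&(P[:,1]>.26)&b&(P[:,0]>.56)&(P[:,1]<.45)
    q=P[s]; print('sleeve top',(q[:,:2].min(0)+q[:,:2].max(0))/2,np.ptp(q,0),np.median(q[:,2]))
rect(im,T)
im=env.get_image('side');rect(im,T_cam(im))
im=env.get_image('top'); env.get_image('side')
E
```

```text
tray_floor [[0.5608 0.1284 0.06  ]]
sleeve_axis [[0.6081 0.3182 0.07  ]]
switch_tip [[0.4552 0.3211 0.12  ]]
shaker [[0.5567 0.2016 0.    ]]
mat [[0.6194 0.3446 0.    ]]
console rect ((0.5606927871704102, 0.2916163206100464), (0.18305161595344543, 0.23985745012760162), 89.54469299316406) 3774
tray rim ((0.5619826912879944, 0.12979364395141602), (0.21036233007907867, 0.21069090068340302), 89.96096801757812) 854
ball [0.47782992 0.31545108 0.12318298] 189 0.14997496971260282
sleeve top [0.6055945  0.31713529] [0.04345453 0.04287546 0.01301001] 0.10850617632621012
console rect ((0.559762179851532, 0.2926952838897705), (0.18499058485031128, 0.24074460566043854), 89.86917114257812) 3279
tray rim ((0.5607205629348755, 0.1289198100566864), (0.21451173722743988, 0.21476605534553528), 89.74079132080078) 788
ball [0.47030986 0.32438465 0.12683402] 201 0.14990005392223993
sleeve top [0.60498144 0.32010434] [0.04575752 0.0445268  0.01079745] 0.10726222684194209
```

Request:
{"method": "arm_command", "body": {
  "gripper": [-1,-1,-1,-1,-1,-1,-1,-1],
  "delta_pos": [
    [0.217,-0.206,0],
    [0.217,-0.206,0],
    [0.217,-0.206,0],
    [0.217,-0.206,0],
    [0.217,-0.206,0],
    [0.217,-0.206,0],
    [0.217,-0.206,0],
    [0.217,-0.206,0]
  ],
  "twist": [0.1,0.2,0.3,0.365,0.365,0.365,0.365,0.365],
  "newtons": 30
}}

```text
clock: 2.62
tool_pos: [0.3624, -0.3324, 0.2564]
tcp_rot: [-3.14, -0.003, -0.0]
wrist_force: [-0.5, 0.6, -1.1]
finger_gap: 1.0
gripper_force: 0.0
```

Request:
{"method": "arm_command", "body": {
  "gripper": [-1,-1,-1,-1,-1,-1,-1,-1],
  "delta_pos": [
    [0.12,-0.25,0],
    [0.12,-0.25,0],
    [0.12,-0.25,0],
    [0.12,-0.25,0],
    [0.12,-0.25,0],
    [0.12,-0.25,0],
    [0.12,-0.25,0],
    [0.12,-0.25,0]
  ],
  "twist": [0,0,0,0,0,0,0,0]
}}

```text
clock: 3.28
tool_pos: [0.4831, -0.0836, 0.2565]
tcp_rot: [-3.141, -0.005, -0.002]
wrist_force: [-0.8, -0.4, 0.3]
finger_gap: 1.003
gripper_force: 0.0
```

Request:
{"method": "arm_command", "body": {
  "gripper": [-1,-1,-1,-1,-1,-1,-1,-1],
  "delta_pos": [
    [0.119,-0.248,0],
    [0.119,-0.248,0],
    [0.119,-0.248,0],
    [0.119,-0.248,0],
    [0.119,-0.248,0],
    [0.119,-0.248,0],
    [0.119,-0.248,0],
    [0.119,-0.248,0]
  ],
  "twist": [0,0,0,0,0,0,0,0]
}}

```text
clock: 3.95
tool_pos: [0.6023, 0.1645, 0.2561]
tcp_rot: [-3.14, -0.004, -0.002]
wrist_force: [-1.5, -0.1, -0.4]
finger_gap: 1.002
gripper_force: 0.0
```

```bash
cat > look.py <<'E'
from h import *
def jars(cs=('top','side'),names=('jar1','beaker')):
    for c in cs:
        im=env.get_image(c);T=T_cam(im)
        for t in names:
            for d in env.silhouettes(c,t):
                P,_=cloud(im,d['region'],T)
                if len(P)<30: continue
                top=np.percentile(P[:,2],95); m=P[P[:,2]>top-.008]
                print(c,t,round(d['confidence'],2),'top',round(top,3),'ctr',((m[:,:2].min(0)+m[:,:2].max(0))/2).round(3),'span',np.ptp(m[:,:2],axis=0).round(3),im['pixels'][d['region']].mean(0).round())
E
python3 - <<'E'
from look import *
st=env.read_state();print(st['tool_pos'],st['clock'])
jars(('wrist','side'))
im=env.get_image('wrist');save(im,'w1.png')
E
```

```text
[0.60225496 0.16449246 0.256097  ] 3.95
wrist jar1 0.93 top 0.051 ctr [ 0.446 -0.129] span [0.041 0.041] [39. 28. 21.]
wrist jar1 0.86 top 0.051 ctr [ 0.428 -0.219] span [0.041 0.029] [41. 27. 18.]
wrist jar1 0.8 top 0.051 ctr [ 0.346 -0.218] span [0.039 0.041] [25. 80. 34.]
wrist jar1 0.66 top 0.032 ctr [ 0.536 -0.214] span [0.032 0.013] [54. 33. 18.]
wrist beaker 0.7 top 0.14 ctr [0.602 0.163] span [0.059 0.058] [126. 129. 128.]
side jar1 0.72 top 0.052 ctr [ 0.444 -0.126] span [0.038 0.04 ] [49. 31. 19.]
side jar1 0.7 top 0.052 ctr [ 0.534 -0.227] span [0.036 0.043] [54. 36. 23.]
side jar1 0.69 top 0.051 ctr [ 0.435 -0.324] span [0.036 0.042] [52. 34. 21.]
side jar1 0.61 top 0.053 ctr [ 0.469 -0.397] span [0.038 0.04 ] [ 40. 127. 125.]
side jar1 0.52 top 0.052 ctr [ 0.356 -0.131] span [0.04  0.041] [ 80.  38. 108.]
side jar1 0.49 top 0.052 ctr [ 0.342 -0.215] span [0.038 0.045] [ 37. 104.  49.]
side jar1 0.48 top 0.052 ctr [ 0.425 -0.224] span [0.038 0.04 ] [49. 31. 18.]
side jar1 0.45 top 0.052 ctr [ 0.549 -0.327] span [0.039 0.045] [57. 39. 27.]
side beaker 0.82 top 0.139 ctr [0.6   0.166] span [0.061 0.061] [125. 136. 135.]
```

View pics/w1.png

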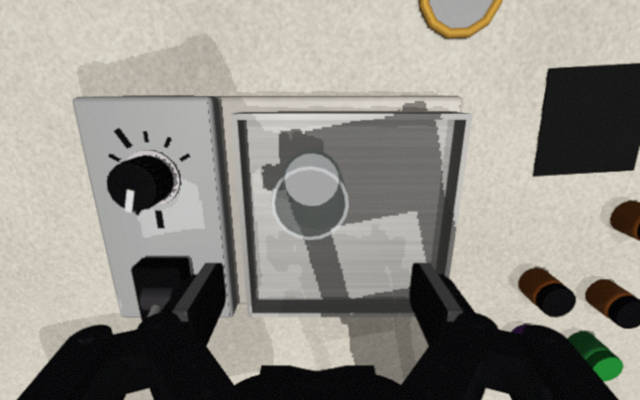

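The wrist view shows the beaker at (310,200) between the fingers, and the pointer at (130,200) near mark 1. Next I lower and grip the beaker.

Request:
{"method": "arm_command", "body": {
  "gripper": [-1,-1,-1,-1,-1,0.6,0.6,0.6],
  "delta_pos": [
    [0,0,0.04],
    [0,0,0.08],
    [0,0,0.12],
    [0,0,0.14],
    [0,0,0.14],
    [0,0,0.14],
    [0,0,0.14],
    [0,0,0.14]
  ],
  "twist": [0,0,0,0,0,0,0,0],
  "newtons": 30
}}

```text
clock: 4.97
tool_pos: [0.6017, 0.1606, 0.1187]
tcp_rot: [-3.141, 0.001, -0.005]
wrist_force: [0.0, -0.6, -0.5]
finger_gap: 0.706
gripper_force: 32.6
```

Request:
{"method": "arm_command", "body": {
  "gripper": [0.6,0.6,0.6,0.6,0.6,0.6,0.6,0.6],
  "delta_pos": [
    [0,0,0],
    [0,0,0],
    [0,0,0],
    [0,0,-0.02],
    [0,0,-0.05],
    [0,0,-0.08],
    [0,0,-0.11],
    [0,0,-0.11]
  ],
  "twist": [0,0,0,0,0,0,0,0]
}}

```text
clock: 5.63
tool_pos: [0.6031, 0.1612, 0.2334]
tcp_rot: [-3.14, 0.0, -0.015]
wrist_force: [1.0, 0.3, -1.0]
finger_gap: 0.704
gripper_force: 33.4
```

Request:
{"method": "arm_command", "body": {
  "gripper": [0.6,0.6,0.6,0.6,0.6,0.6,0.6,0.6],
  "delta_pos": [
    [0.005,0.03,0],
    [0.01,0.07,0],
    [0.02,0.11,0],
    [0.03,0.15,0],
    [0.035,0.19,0],
    [0.04,0.23,0],
    [0.045,0.27,0],
    [0.05,0.305,0]
  ],
  "twist": [0,0,0,0,0,0,0,0]
}}

```text
clock: 6.3
tool_pos: [0.6502, -0.1471, 0.2272]
tcp_rot: [3.141, -0.001, 0.002]
wrist_force: [1.3, -0.1, -1.7]
finger_gap: 0.707
gripper_force: 33.4
```

Request:
{"method": "arm_command", "body": {
  "gripper": [0.6,0.6,0.6,0.6,0.6,0.6,0.6,0.6],
  "delta_pos": [
    [0,0.01,0.03],
    [0,0.01,0.06],
    [0,0.01,0.09],
    [0,0.01,0.12],
    [0,0.01,0.14],
    [0,0.01,0.15],
    [0,0.01,0.15],
    [0,0.01,0.15]
  ],
  "twist": [0,0,0,0,0,0,0,0]
}}

```text
clock: 6.97
tool_pos: [0.6506, -0.1545, 0.0771]
tcp_rot: [3.141, -0.0, 0.001]
wrist_force: [0.7, 0.4, -1.2]
finger_gap: 0.707
gripper_force: 33.4
```

```bash
python3 - <<'E'
from look import *
st=env.read_state();print(st['tool_pos'],st['tcp_rot'],st['clock'],st['finger_gap'])
jars(('top','side'),('beaker','mat'))
E
```

```text
[ 0.6505572  -0.15448952  0.07706354] [ 3.14144442e+00 -1.89916605e-04  7.90399445e-04] 6.9667 0.7067008541958354
top beaker 0.64 top 0.053 ctr [ 0.55 -0.33] span [0.034 0.03 ] [38. 36. 37.]
side mat 0.87 top 0.007 ctr [ 0.651 -0.156] span [0.125 0.13 ] [25. 26. 26.]
side mat 0.33 top 0.095 ctr [0.557 0.186] span [0.214 0.319] [154. 155. 155.]
```

Request:
{"method": "arm_command", "body": {
  "gripper": [0.6,0.6,0.6,0.6,0.6,0.6,0.6,0.6],
  "delta_pos": [
    [0,0,0.005],
    [0,0,0.01],
    [0,0,0.012],
    [0,0,0.014],
    [0,0,0.015],
    [0,0,0.015],
    [0,0,0.015],
    [0,0,0.015]
  ],
  "twist": [0,0,0,0,0,0,0,0]
}}

```text
clock: 7.93
tool_pos: [0.6499, -0.1543, 0.0616]
tcp_rot: [-3.141, 0.0, 0.001]
wrist_force: [-5.0, 0.6, 8.5]
finger_gap: 0.704
gripper_force: 34.1
```

Request:
{"method": "arm_command", "body": {
  "gripper": [-1,-1,-1,-1,-1,-1,-1,-1],
  "delta_pos": [
    [0,0,-0.001],
    [0,0,-0.001],
    [0,0,-0.001],
    [0,0,-0.03],
    [0,0,-0.07],
    [0,0,-0.11],
    [0,0,-0.15],
    [0,0,-0.15]
  ],
  "twist": [0,0,0,0,0,0,0,0]
}}

```text
clock: 8.6
tool_pos: [0.6537, -0.1553, 0.2195]
tcp_rot: [3.139, -0.0, 0.016]
wrist_force: [2.2, -1.6, 0.4]
finger_gap: 0.995
gripper_force: 0.0
```

Request:
{"method": "arm_command", "body": {
  "gripper": [-0.5,-0.5,-0.5,-0.5,-0.5,-0.5,-0.5,-0.5],
  "delta_pos": [
    [-0.02,0.035,0],
    [-0.04,0.07,0],
    [-0.06,0.105,0],
    [-0.08,0.14,0],
    [-0.1,0.174,0],
    [-0.1,0.174,0],
    [-0.1,0.174,0],
    [-0.1,0.174,0]
  ],
  "twist": [0,0,0,0,0,0,0,0]
}}

```text
clock: 9.27
tool_pos: [0.5501, -0.3284, 0.2112]
tcp_rot: [-3.141, 0.002, -0.0]
wrist_force: [-0.1, 0.1, -0.4]
finger_gap: 0.753
gripper_force: 0.0
```

```bash
python3 - <<'E'
from look import *
st=env.read_state();print(st['tool_pos'],st['tcp_rot'],st['clock'],st['finger_gap'])
jars(('top','wrist','side'),('jar1','beaker'))
E
```

```text
[ 0.55013557 -0.32841042  0.21115127] [-3.14127869e+00  1.89405334e-03 -9.72568876e-05] 9.2667 0.752897154023199
top jar1 0.77 top 0.053 ctr [ 0.429 -0.224] span [0.035 0.036] [30. 29. 28.]
top jar1 0.69 top 0.053 ctr [ 0.358 -0.134] span [0.037 0.038] [73. 47. 90.]
top jar1 0.66 top 0.053 ctr [ 0.539 -0.227] span [0.039 0.034] [39. 37. 38.]
top jar1 0.52 top 0.053 ctr [ 0.447 -0.129] span [0.038 0.038] [57. 55. 55.]
top jar1 0.51 top 0.053 ctr [ 0.352 -0.212] span [0.024 0.026] [35. 78. 44.]
top beaker 0.97 top 0.084 ctr [ 0.65  -0.154] span [0.058 0.054] [102. 104. 108.]
wrist jar1 0.93 top 0.051 ctr [ 0.44  -0.324] span [0.041 0.039] [32. 23. 17.]
wrist jar1 0.88 top 0.05 ctr [ 0.448 -0.128] span [0.041 0.04 ] [35. 25. 18.]
wrist jar1 0.87 top 0.051 ctr [ 0.552 -0.328] span [0.041 0.039] [22. 17. 15.]
wrist jar1 0.77 top 0.051 ctr [ 0.509 -0.388] span [0.109 0.058] [23. 72. 69.]
wrist jar1 0.75 top 0.051 ctr [ 0.54  -0.227] span [0.039 0.04 ] [32. 25. 20.]
wrist jar1 0.64 top 0.035 ctr [ 0.442 -0.208] span [0.004 0.004] [69. 56. 45.]
wrist jar1 0.5 top 0.027 ctr [ 0.444 -0.263] sp
[... 289 characters left out ...]
76 top 0.052 ctr [ 0.549 -0.327] span [0.041 0.04 ] [65. 47. 32.]
side jar1 0.72 top 0.052 ctr [ 0.536 -0.226] span [0.035 0.042] [54. 34. 20.]
side jar1 0.71 top 0.052 ctr [ 0.445 -0.128] span [0.041 0.041] [55. 36. 23.]
side jar1 0.66 top 0.052 ctr [ 0.47  -0.398] span [0.038 0.044] [ 38. 112. 110.]
side jar1 0.65 top 0.051 ctr [ 0.426 -0.222] span [0.039 0.041] [55. 35. 21.]
side jar1 0.49 top 0.051 ctr [ 0.354 -0.131] span [0.037 0.042] [65. 28. 90.]
side jar1 0.45 top 0.052 ctr [ 0.435 -0.32 ] span [0.036 0.043] [55. 35. 20.]
side beaker 0.65 top 0.083 ctr [ 0.649 -0.155] span [0.059 0.061] [151. 163. 161.]
side beaker 0.46 top 0.012 ctr [0.776 0.066] span [0.08  0.175] [171. 155. 122.]
```

Request:
{"method": "arm_command", "body": {
  "gripper": [-0.5,-0.5,-0.5,-0.5,-0.5,-0.5,0.6,0.6],
  "delta_pos": [
    [0,0,0.04],
    [0,0,0.08],
    [0,0,0.12],
    [0,0,0.16],
    [0,0,0.175],
    [0,0,0.175],
    [0,0,0.175],
    [0,0,0.175]
  ],
  "twist": [0,0,0,0,0,0,0,0],
  "newtons": 45
}}

```text
clock: 10.38
tool_pos: [0.5511, -0.3289, 0.0378]
tcp_rot: [3.141, -0.0, 0.002]
wrist_force: [-5.1, -1.7, 19.9]
finger_gap: 0.48
gripper_force: 39.5
```

Request:
{"method": "arm_command", "body": {
  "gripper": [0.6,0.6,0.6,0.6,0.6,0.6,0.6,0.6],
  "delta_pos": [
    [0,0,0],
    [0,0,0],
    [0,0,0],
    [0,0,-0.03],
    [0,0,-0.07],
    [0,0,-0.11],
    [0,0,-0.14],
    [0,0,-0.14]
  ],
  "twist": [0,0,0,0,0,0,0,0]
}}

```text
clock: 11.05
tool_pos: [0.5529, -0.3302, 0.1836]
tcp_rot: [3.136, -0.0, 0.013]
wrist_force: [1.2, -0.8, -0.2]
finger_gap: 0.479
gripper_force: 46.0
```

Request:
{"method": "arm_command", "body": {
  "gripper": [0.6,0.6,0.6,0.6,0.6,0.6,0.6,0.6],
  "delta_pos": [
    [0.005,-0.03,0],
    [0.01,-0.07,0],
    [0.015,-0.11,0],
    [0.02,-0.15,0],
    [0.025,-0.19,0],
    [0.03,-0.225,0],
    [0.038,-0.25,0],
    [0.038,-0.25,0]
  ],
  "twist": [0,0,0,0,0,0,0,0]
}}

```text
clock: 11.72
tool_pos: [0.589, -0.0739, 0.1766]
tcp_rot: [-3.141, -0.005, -0.002]
wrist_force: [-1.0, -0.7, -0.7]
finger_gap: 0.48
gripper_force: 46.2
```

Request:
{"method": "arm_command", "body": {
  "gripper": [0.6,0.6,0.6,0.6,0.6,0.6,0.6,0.6],
  "delta_pos": [
    [0.005,-0.03,0],
    [0.01,-0.07,0],
    [0.015,-0.11,0],
    [0.02,-0.15,0],
    [0.025,-0.19,0],
    [0.03,-0.225,0],
    [0.038,-0.25,0],
    [0.038,-0.25,0]
  ],
  "twist": [0,0,0,0,0,0,0,0]
}}

```text
clock: 12.38
tool_pos: [0.6273, 0.1762, 0.1765]
tcp_rot: [-3.14, -0.005, -0.003]
wrist_force: [-1.2, -0.6, -1.1]
finger_gap: 0.478
gripper_force: 46.3
```

Request:
{"method": "arm_command", "body": {
  "gripper": [0.6,0.6,0.6,0.6,0.6,0.6,0.6,0.6],
  "delta_pos": [
    [0,0,0.03],
    [0,0,0.055],
    [0,0,0.07],
    [0,0,0.07],
    [0,0,0.072],
    [0,0,0.074],
    [0,0,0.076],
    [0,0,0.076]
  ],
  "twist": [0,0,0,0,0,0,0,0]
}}

```text
clock: 13.05
tool_pos: [0.6267, 0.1715, 0.1011]
tcp_rot: [-3.141, 0.001, -0.002]
wrist_force: [-0.2, -0.5, -1.0]
finger_gap: 0.48
gripper_force: 46.3
```

Request:
{"method": "arm_command", "body": {
  "gripper": [0.6,0.6,0.6,-0.3,-0.3,-0.3,-0.3,-0.3],
  "delta_pos": [
    [0,0,0.002],
    [0,0,0.004],
    [0,0,0.004],
    [0,0,0.004],
    [0,0,0.003],
    [0,0,0.003],
    [0,0,-0.03],
    [0,0,-0.07]
  ],
  "twist": [0,0,0,0,0,0,0,0]
}}

```text
clock: 13.72
tool_pos: [0.6242, 0.1711, 0.1682]
tcp_rot: [3.14, -0.0, -0.009]
wrist_force: [0.8, -0.1, 0.7]
finger_gap: 0.651
gripper_force: 0.0
```

Request:
{"method": "arm_command", "body": {
  "gripper": [-0.5,-0.5,-0.5,-0.5,-0.5,-0.5,-0.5,-0.5],
  "delta_pos": [
    [-0.005,0.03,-0.03],
    [-0.01,0.07,-0.03],
    [-0.02,0.11,-0.03],
    [-0.03,0.15,-0.03],
    [-0.04,0.19,-0.03],
    [-0.045,0.2,-0.03],
    [-0.045,0.2,-0.03],
    [-0.045,0.2,-0.03]
  ],
  "twist": [0,0,0,0,0,0,0,0]
}}

```text
clock: 14.38
tool_pos: [0.5812, -0.0288, 0.2004]
tcp_rot: [-3.141, 0.003, -0.0]
wrist_force: [0.5, 0.4, 0.9]
finger_gap: 0.751
gripper_force: 0.0
```

Request:
{"method": "arm_command", "body": {
  "gripper": [-0.5,-0.5,-0.5,-0.5,-0.5,-0.5,-0.5,-0.5],
  "delta_pos": [
    [-0.005,0.03,0],
    [-0.01,0.07,0],
    [-0.02,0.11,0],
    [-0.03,0.15,0],
    [-0.04,0.19,0],
    [-0.043,0.2,0],
    [-0.043,0.2,0],
    [-0.043,0.2,0]
  ],
  "twist": [0,0,0,0,0,0,0,0]
}}

```text
clock: 15.05
tool_pos: [0.5387, -0.2276, 0.2001]
tcp_rot: [-3.141, 0.001, 0.0]
wrist_force: [0.7, 0.1, -0.0]
finger_gap: 0.751
gripper_force: 0.0
```

```bash
cat > l2.py <<'E'
from look import *
st=env.read_state();print(st['tool_pos'],st['tcp_rot'],st['clock'],st['finger_gap'])
jars(('wrist','side'),('jar1',))
E
python3 l2.py
```

```text
[ 0.5387413  -0.22762489  0.20012809] [-3.14115224e+00  9.78129342e-04  1.51745436e-05] 15.05 0.7514008417665763
wrist jar1 0.94 top 0.05 ctr [ 0.457 -0.174] span [0.202 0.066] [42. 21. 53.]
wrist jar1 0.8 top 0.05 ctr [ 0.494 -0.304] span [0.113 0.077] [44. 29. 18.]
wrist jar1 0.8 top 0.05 ctr [ 0.474 -0.395] span [0.04  0.041] [ 30. 113. 108.]
wrist jar1 0.75 top 0.051 ctr [ 0.494 -0.15 ] span [0.114 0.084] [38. 26. 17.]
wrist jar1 0.71 top 0.051 ctr [ 0.431 -0.224] span [0.04  0.039] [28. 19. 13.]
wrist jar1 0.69 top 0.08 ctr [0.506 0.039] span [0.101 0.031] [83. 81. 77.]
wrist jar1 0.68 top 0.051 ctr [ 0.54  -0.226] span [0.04  0.039] [24. 19. 16.]
wrist jar1 0.59 top 0.05 ctr [ 0.356 -0.216] span [0.023 0.04 ] [18. 56. 24.]
side jar1 0.76 top 0.052 ctr [ 0.444 -0.129] span [0.038 0.04 ] [62. 43. 30.]
side jar1 0.64 top 0.052 ctr [ 0.535 -0.226] span [0.038 0.045] [63. 43. 28.]
side jar1 0.62 top 0.052 ctr [ 0.436 -0.293] span [0.038 0.1  ] [64. 45. 31.]
side jar1 0.62 top 0.052 ctr [ 0.355 -0.13 ] span [0.04  0.041] [67. 33. 92.]
side jar1 0.57 top 0.112 ctr [0.626 0.172] span [0.041 0.042] [54. 35. 23.]
side jar1 0.57 top 0.052 ctr [ 0.342 -0.217] span [0.038 0.042] [32. 87. 42.]
side jar1 0.49 top 0.052 ctr [ 0.426 -0.224] span [0.041 0.045] [57. 38. 24.]
side jar1 0.47 top 0.052 ctr [ 0.47  -0.369] span [0.04  0.096] [ 43. 138. 136.]
```

Request:
{"method": "arm_command", "body": {
  "gripper": [-0.5,-0.5,-0.5,-0.5,-0.5,-0.5,0.6,0.6],
  "delta_pos": [
    [0,0,0.04],
    [0,0,0.08],
    [0,0,0.12],
    [0,0,0.15],
    [0,0,0.16],
    [0,0,0.16],
    [0,0,0.16],
    [0,0,0.16]
  ],
  "twist": [0,0,0,0,0,0,0,0]
}}

```text
clock: 15.92
tool_pos: [0.5395, -0.2286, 0.0422]
tcp_rot: [3.141, 0.0, 0.004]
wrist_force: [-2.9, 1.1, 28.0]
finger_gap: 0.479
gripper_force: 36.0
```

Request:
{"method": "arm_command", "body": {
  "gripper": [0.6,0.6,0.6,0.6,0.6,0.6,0.6,0.6],
  "delta_pos": [
    [0,0,0],
    [0,0,0],
    [0,0,0],
    [0,0,-0.03],
    [0,0,-0.07],
    [0,0,-0.11],
    [0,0,-0.14],
    [0,0,-0.14]
  ],
  "twist": [0,0,0,0,0,0,0,0]
}}

```text
clock: 16.58
tool_pos: [0.5412, -0.2299, 0.1877]
tcp_rot: [3.137, -0.0, 0.015]
wrist_force: [1.7, -0.7, -0.8]
finger_gap: 0.477
gripper_force: 46.0
```

Request:
{"method": "arm_command", "body": {
  "gripper": [0.6,0.6,0.6,0.6,0.6,0.6,0.6,0.6],
  "delta_pos": [
    [0.01,-0.03,0],
    [0.02,-0.07,0],
    [0.03,-0.11,0],
    [0.04,-0.15,0],
    [0.05,-0.19,0],
    [0.06,-0.225,0],
    [0.07,-0.26,0],
    [0.08,-0.29,0]
  ],
  "twist": [0,0,0,0,0,0,0,0]
}}

```text
clock: 17.25
tool_pos: [0.6185, 0.0641, 0.1813]
tcp_rot: [-3.141, -0.001, -0.002]
wrist_force: [0.7, 0.1, -1.2]
finger_gap: 0.482
gripper_force: 46.1
```

Request:
{"method": "arm_command", "body": {
  "gripper": [0.6,0.6,0.6,0.6,0.6,0.6,0.6,0.6],
  "delta_pos": [
    [0.007,-0.024,0],
    [0.007,-0.024,0.01],
    [0.007,-0.024,0.03],
    [0.007,-0.024,0.05],
    [0.007,-0.024,0.07],
    [0.007,-0.024,0.075],
    [0.007,-0.024,0.077],
    [0.007,-0.024,0.077]
  ],
  "twist": [0,0,0,0,0,0,0,0]
}}

```text
clock: 17.92
tool_pos: [0.6253, 0.0853, 0.1038]
tcp_rot: [3.142, -0.001, 0.0]
wrist_force: [0.3, -0.1, -0.8]
finger_gap: 0.477
gripper_force: 46.1
```

Request:
{"method": "arm_command", "body": {
  "gripper": [0.6,0.6,0.6,-0.3,-0.3,-0.3,-0.3,-0.3],
  "delta_pos": [
    [0,0,0.001],
    [0,0,0.003],
    [0,0,0.003],
    [0,0,0.003],
    [0,0,0.002],
    [0,0,0.002],
    [0,0,-0.03],
    [0,0,-0.07]
  ],
  "twist": [0,0,0,0,0,0,0,0]
}}

```text
clock: 18.58
tool_pos: [0.6232, 0.0854, 0.1714]
tcp_rot: [3.141, -0.0, -0.009]
wrist_force: [0.4, -1.0, 1.1]
finger_gap: 0.652
gripper_force: 0.0
```

Request:
{"method": "arm_command", "body": {
  "gripper": [-0.5,-0.5,-0.5,-0.5,-0.5,-0.5,-0.5,-0.5],
  "delta_pos": [
    [-0.02,0.025,-0.03],
    [-0.045,0.055,-0.03],
    [-0.07,0.085,-0.03],
    [-0.09,0.11,-0.03],
    [-0.115,0.14,-0.03],
    [-0.14,0.165,-0.03],
    [-0.16,0.19,-0.03],
    [-0.18,0.213,-0.03]
  ],
  "twist": [0,0,0,0,0,0,0,0]
}}

```text
clock: 19.25
tool_pos: [0.4439, -0.1285, 0.2036]
tcp_rot: [3.141, -0.0, 0.001]
wrist_force: [0.6, -1.2, 1.3]
finger_gap: 0.749
gripper_force: 0.0
```

```bash
python3 l2.py
```

```text
[ 0.44393065 -0.12849087  0.20364249] [ 3.14128082e+00 -3.47477052e-04  9.09744692e-04] 19.25 0.7490162417545752
wrist jar1 0.91 top 0.05 ctr [ 0.436 -0.325] span [0.04 0.04] [40. 31. 25.]
wrist jar1 0.9 top 0.051 ctr [ 0.444 -0.131] span [0.041 0.04 ] [26. 21. 19.]
wrist jar1 0.85 top 0.034 ctr [ 0.396 -0.199] span [0.113 0.073] [34. 53. 35.]
wrist jar1 0.74 top 0.051 ctr [ 0.426 -0.225] span [0.04  0.039] [29. 22. 17.]
wrist jar1 0.69 top 0.051 ctr [ 0.354 -0.135] span [0.04 0.04] [57. 28. 73.]
wrist jar1 0.67 top 0.084 ctr [0.518 0.07 ] span [0.13  0.098] [132. 130. 126.]
wrist jar1 0.57 top 0.05 ctr [ 0.471 -0.395] span [0.04  0.036] [29. 99. 94.]
side jar1 0.85 top 0.111 ctr [0.627 0.172] span [0.041 0.041] [52. 34. 22.]
side jar1 0.84 top 0.052 ctr [ 0.444 -0.127] span [0.039 0.039] [50. 31. 17.]
side jar1 0.78 top 0.052 ctr [ 0.427 -0.224] span [0.04  0.043] [58. 38. 23.]
side jar1 0.77 top 0.052 ctr [ 0.354 -0.131] span [0.038 0.041] [66. 31. 91.]
side jar1 0.68 top 0.112 ctr [0.623 0.086] span [0.039 0.043] [58. 40. 27.]
side jar1 0.67 top 0.051 ctr [ 0.343 -0.192] span [0.041 0.093] [ 50. 108.  60.]
side jar1 0.63 top 0.052 ctr [ 0.469 -0.397] span [0.035 0.042] [ 40. 138. 136.]
side jar1 0.51 top 0.052 ctr [ 0.436 -0.295] span [0.039 0.108] [60. 42. 28.]
```

Request:
{"method": "arm_command", "body": {
  "gripper": [-0.5,-0.5,-0.5,-0.5,-0.5,-0.5,0.6,0.6],
  "delta_pos": [
    [0.001,0,0.04],
    [0.001,0,0.08],
    [0.001,0,0.12],
    [0.001,0,0.15],
    [0.001,0,0.163],
    [0.001,0,0.163],
    [0.001,0,0.163],
    [0.001,0,0.163]
  ],
  "twist": [0,0,0,0,0,0,0,0]
}}

```text
clock: 20.12
tool_pos: [0.4472, -0.1272, 0.0411]
tcp_rot: [3.141, 0.001, 0.002]
wrist_force: [-3.1, 3.3, 26.6]
finger_gap: 0.478
gripper_force: 37.1
```

Request:
{"method": "arm_command", "body": {
  "gripper": [0.6,0.6,0.6,0.6,0.6,0.6,0.6,0.6],
  "delta_pos": [
    [0,0,0],
    [0,0,0],
    [0,0,0],
    [0,0,-0.03],
    [0,0,-0.07],
    [0,0,-0.11],
    [0,0,-0.14],
    [0,0,-0.14]
  ],
  "twist": [0,0,0,0,0,0,0,0]
}}

```text
clock: 20.78
tool_pos: [0.4488, -0.1283, 0.1861]
tcp_rot: [3.139, -0.0, 0.013]
wrist_force: [1.5, -1.2, 0.5]
finger_gap: 0.484
gripper_force: 46.1
```

Request:
{"method": "arm_command", "body": {
  "gripper": [0.6,0.6,0.6,0.6,0.6,0.6,0.6,0.6],
  "delta_pos": [
    [0.01,-0.03,0],
    [0.02,-0.065,0],
    [0.035,-0.1,0],
    [0.05,-0.135,0],
    [0.065,-0.17,0],
    [0.08,-0.205,0],
    [0.09,-0.24,0],
    [0.1,-0.27,0]
  ],
  "twist": [0,0,0,0,0,0,0,0]
}}

```text
clock: 21.45
tool_pos: [0.5465, 0.145, 0.1806]
tcp_rot: [-3.141, -0.0, -0.001]
wrist_force: [0.7, 0.2, -1.2]
finger_gap: 0.477
gripper_force: 46.1
```

Request:
{"method": "arm_command", "body": {
  "gripper": [0.6,0.6,0.6,0.6,0.6,0.6,0.6,0.6],
  "delta_pos": [
    [0.016,-0.03,0],
    [0.016,-0.03,0.01],
    [0.016,-0.03,0.03],
    [0.016,-0.03,0.05],
    [0.016,-0.03,0.07],
    [0.016,-0.03,0.075],
    [0.016,-0.03,0.077],
    [0.016,-0.03,0.077]
  ],
  "twist": [0,0,0,0,0,0,0,0]
}}

```text
clock: 22.12
tool_pos: [0.5623, 0.1725, 0.1036]
tcp_rot: [3.142, -0.001, -0.0]
wrist_force: [-0.5, -1.3, -0.6]
finger_gap: 0.481
gripper_force: 46.3
```

Request:
{"method": "arm_command", "body": {
  "gripper": [0.6,0.6,0.6,-0.3,-0.3,-0.3,-0.3,-0.3],
  "delta_pos": [
    [0,0,0.001],
    [0,0,0.003],
    [0,0,0.003],
    [0,0,0.003],
    [0,0,0.002],
    [0,0,0.002],
    [0,0,-0.03],
    [0,0,-0.07]
  ],
  "twist": [0,0,0,0,0,0,0,0]
}}

```text
clock: 22.78
tool_pos: [0.5603, 0.1721, 0.1716]
tcp_rot: [3.14, -0.0, -0.009]
wrist_force: [1.0, 0.2, -0.5]
finger_gap: 0.645
gripper_force: 0.0
```

Request:
{"method": "arm_command", "body": {
  "gripper": [-0.5,-0.5,-0.5,-0.5,-0.5,-0.5,-0.5,-0.5],
  "delta_pos": [
    [-0.01,0.03,-0.03],
    [-0.02,0.065,-0.03],
    [-0.03,0.1,-0.03],
    [-0.045,0.135,-0.03],
    [-0.06,0.17,-0.03],
    [-0.07,0.2,-0.03],
    [-0.07,0.2,-0.03],
    [-0.07,0.2,-0.03]
  ],
  "twist": [0,0,0,0,0,0,0,0]
}}

```text
clock: 23.45
tool_pos: [0.4918, -0.0288, 0.2036]
tcp_rot: [3.142, -0.005, 0.001]
wrist_force: [-0.7, 0.1, -0.0]
finger_gap: 0.749
gripper_force: 0.0
```

Request:
{"method": "arm_command", "body": {
  "gripper": [-0.5,-0.5,-0.5,-0.5,-0.5,-0.5,-0.5,-0.5],
  "delta_pos": [
    [-0.01,0.03,0],
    [-0.02,0.065,0],
    [-0.03,0.1,0],
    [-0.045,0.135,0],
    [-0.06,0.17,0],
    [-0.065,0.197,0],
    [-0.065,0.197,0],
    [-0.065,0.197,0]
  ],
  "twist": [0,0,0,0,0,0,0,0]
}}

```text
clock: 24.12
tool_pos: [0.4276, -0.225, 0.2033]
tcp_rot: [3.142, -0.003, 0.001]
wrist_force: [0.6, 0.6, -0.7]
finger_gap: 0.747
gripper_force: 0.0
```

```bash
python3 l2.py
```

```text
[ 0.42756088 -0.22497206  0.20333385] [ 3.14153269e+00 -3.27822869e-03  6.83038556e-04] 24.1167 0.7471322752058115
wrist jar1 0.91 top 0.051 ctr [ 0.44  -0.322] span [0.04 0.04] [22. 16. 13.]
wrist jar1 0.88 top 0.051 ctr [ 0.429 -0.223] span [0.041 0.04 ] [20. 16. 13.]
wrist jar1 0.71 top 0.051 ctr [ 0.346 -0.216] span [0.04 0.04] [21. 68. 29.]
wrist jar1 0.68 top 0.051 ctr [ 0.474 -0.395] span [0.04  0.041] [ 28. 113. 109.]
side jar1 0.77 top 0.051 ctr [ 0.343 -0.216] span [0.036 0.041] [24. 85. 36.]
side jar1 0.75 top 0.112 ctr [0.561 0.174] span [0.038 0.04 ] [53. 36. 23.]
side jar1 0.69 top 0.112 ctr [0.624 0.085] span [0.04  0.041] [56. 37. 24.]
side jar1 0.62 top 0.052 ctr [ 0.434 -0.293] span [0.042 0.107] [59. 40. 26.]
side jar1 0.56 top 0.111 ctr [0.623 0.174] span [0.038 0.037] [48. 30. 18.]
side jar1 0.52 top 0.052 ctr [ 0.355 -0.13 ] span [0.039 0.043] [ 86.  46. 113.]
```

Request:
{"method": "arm_command", "body": {
  "gripper": [-0.5,-0.5,-0.5,-0.5,-0.5,-0.5,0.6,0.6],
  "delta_pos": [
    [0.001,-0.001,0.04],
    [0.001,-0.001,0.08],
    [0.001,-0.001,0.12],
    [0.001,-0.001,0.15],
    [0.001,-0.001,0.163],
    [0.001,-0.001,0.163],
    [0.001,-0.001,0.163],
    [0.001,-0.001,0.163]
  ],
  "twist": [0,0,0,0,0,0,0,0]
}}

```text
clock: 24.98
tool_pos: [0.4289, -0.2231, 0.0412]
tcp_rot: [3.141, 0.001, 0.001]
wrist_force: [-2.8, 4.8, 28.4]
finger_gap: 0.48
gripper_force: 36.7
```

Request:
{"method": "arm_command", "body": {
  "gripper": [0.6,0.6,0.6,0.6,0.6,0.6,0.6,0.6],
  "delta_pos": [
    [0,0,0],
    [0,0,0],
    [0,0,0],
    [0,0,-0.03],
    [0,0,-0.07],
    [0,0,-0.11],
    [0,0,-0.14],
    [0,0,-0.14]
  ],
  "twist": [0,0,0,0,0,0,0,0]
}}

```text
clock: 25.65
tool_pos: [0.4306, -0.2248, 0.1863]
tcp_rot: [3.137, -0.0, 0.012]
wrist_force: [2.1, -0.9, -0.3]
finger_gap: 0.48
gripper_force: 46.2
```

Request:
{"method": "arm_command", "body": {
  "gripper": [0.6,0.6,0.6,0.6,0.6,0.6,0.6,0.6],
  "delta_pos": [
    [0.01,-0.03,0],
    [0.025,-0.065,0],
    [0.04,-0.1,0],
    [0.055,-0.135,0],
    [0.07,-0.17,0],
    [0.085,-0.205,0],
    [0.1,-0.24,0],
    [0.112,-0.27,0]
  ],
  "twist": [0,0,0,0,0,0,0,0]
}}

```text
clock: 26.32
tool_pos: [0.5409, 0.049, 0.1807]
tcp_rot: [-3.141, -0.0, -0.001]
wrist_force: [0.7, -0.8, -1.5]
finger_gap: 0.483
gripper_force: 46.3
```

Request:
{"method": "arm_command", "body": {
  "gripper": [0.6,0.6,0.6,0.6,0.6,0.6,0.6,0.6],
  "delta_pos": [
    [0.02,-0.035,0],
    [0.02,-0.04,0.01],
    [0.02,-0.04,0.03],
    [0.02,-0.04,0.05],
    [0.02,-0.04,0.07],
    [0.02,-0.04,0.075],
    [0.02,-0.04,0.077],
    [0.02,-0.04,0.077]
  ],
  "twist": [0,0,0,0,0,0,0,0]
}}

```text
clock: 26.98
tool_pos: [0.5603, 0.0865, 0.1036]
tcp_rot: [-3.142, 0.001, 0.0]
wrist_force: [0.4, 0.7, -1.5]
finger_gap: 0.479
gripper_force: 46.4
```

Request:
{"method": "arm_command", "body": {
  "gripper": [0.6,0.6,0.6,-0.3,-0.3,-0.3,-0.3,-0.3],
  "delta_pos": [
    [0,0,0.001],
    [0,0,0.003],
    [0,0,0.003],
    [0,0,0.003],
    [0,0,0.002],
    [0,0,0.002],
    [0,0,-0.03],
    [0,0,-0.07]
  ],
  "twist": [0,0,0,0,0,0,0,0]
}}

```text
clock: 27.65
tool_pos: [0.5582, 0.0864, 0.1717]
tcp_rot: [3.141, -0.0, -0.009]
wrist_force: [0.9, 0.3, 0.6]
finger_gap: 0.647
gripper_force: 0.0
```

Request:
{"method": "arm_command", "body": {
  "gripper": [-0.5,-0.5,-0.5,-0.5,-0.5,-0.5,-0.5,-0.5],
  "delta_pos": [
    [-0.01,0.03,-0.03],
    [-0.02,0.065,-0.03],
    [-0.03,0.1,-0.03],
    [-0.045,0.135,-0.03],
    [-0.055,0.17,-0.03],
    [-0.06,0.2,-0.03],
    [-0.06,0.205,-0.03],
    [-0.06,0.205,-0.03]
  ],
  "twist": [0,0,0,0,0,0,0,0]
}}

```text
clock: 28.32
tool_pos: [0.5, -0.1202, 0.2036]
tcp_rot: [3.141, -0.005, 0.001]
wrist_force: [-0.9, 0.4, -0.1]
finger_gap: 0.748
gripper_force: 0.0
```

Request:
{"method": "arm_command", "body": {
  "gripper": [-0.5,-0.5,-0.5,-0.5,-0.5,-0.5,-0.5,-0.5],
  "delta_pos": [
    [-0.01,0.03,0],
    [-0.02,0.065,0],
    [-0.03,0.1,0],
    [-0.045,0.135,0],
    [-0.055,0.17,0],
    [-0.06,0.2,0],
    [-0.061,0.204,0],
    [-0.061,0.204,0]
  ],
  "twist": [0,0,0,0,0,0,0,0]
}}

```text
clock: 28.98
tool_pos: [0.4394, -0.3231, 0.2032]
tcp_rot: [3.142, -0.003, 0.0]
wrist_force: [-0.1, 0.6, -0.1]
finger_gap: 0.752
gripper_force: 0.0
```

```bash
python3 l2.py
```

```text
[ 0.43935372 -0.3231129   0.20321457] [ 3.14153105e+00 -3.10815175e-03  4.30054968e-04] 28.9833 0.7518224626091938
wrist jar1 0.85 top 0.051 ctr [ 0.474 -0.395] span [0.039 0.039] [19. 88. 84.]
wrist jar1 0.74 top 0.051 ctr [ 0.358 -0.131] span [0.04 0.04] [55. 22. 73.]
wrist jar1 0.66 top 0.051 ctr [ 0.391 -0.236] span [0.112 0.08 ] [17. 58. 24.]
wrist jar1 0.64 top 0.051 ctr [ 0.44  -0.323] span [0.04 0.04] [19. 15. 13.]
side jar1 0.81 top 0.052 ctr [ 0.355 -0.131] span [0.039 0.043] [ 79.  39. 106.]
side jar1 0.79 top 0.111 ctr [0.624 0.174] span [0.039 0.038] [49. 30. 17.]
side jar1 0.66 top 0.111 ctr [0.56  0.173] span [0.039 0.039] [52. 34. 21.]
side jar1 0.62 top 0.112 ctr [0.557 0.089] span [0.036 0.036] [52. 33. 20.]
side jar1 0.59 top 0.051 ctr [ 0.342 -0.216] span [0.036 0.038] [27. 86. 38.]
side jar1 0.53 top 0.052 ctr [ 0.435 -0.323] span [0.038 0.042] [52. 32. 18.]
side jar1 0.52 top 0.111 ctr [0.623 0.087] span [0.036 0.039] [52. 32. 18.]
side jar1 0.46 top 0.052 ctr [ 0.462 -0.371] span [0.054 0.093] [ 54. 121. 118.]
```

Request:
{"method": "arm_command", "body": {
  "gripper": [-0.5,-0.5,-0.5,-0.5,-0.5,-0.5,0.6,0.6],
  "delta_pos": [
    [0,0,0.04],
    [0,0,0.08],
    [0,0,0.12],
    [0,0,0.15],
    [0,0,0.163],
    [0,0,0.163],
    [0,0,0.163],
    [0,0,0.163]
  ],
  "twist": [0,0,0,0,0,0,0,0]
}}

```text
clock: 29.85
tool_pos: [0.4401, -0.3222, 0.0415]
tcp_rot: [3.141, 0.001, 0.002]
wrist_force: [-2.5, 7.3, 26.5]
finger_gap: 0.478
gripper_force: 36.8
```

Request:
{"method": "arm_command", "body": {
  "gripper": [0.6,0.6,0.6,0.6,0.6,0.6,0.6,0.6],
  "delta_pos": [
    [0,0,0],
    [0,0,0],
    [0,0,0],
    [0,0,-0.03],
    [0,0,-0.07],
    [0,0,-0.11],
    [0,0,-0.14],
    [0,0,-0.14]
  ],
  "twist": [0,0,0,0,0,0,0,0]
}}

```text
clock: 30.52
tool_pos: [0.4415, -0.3243, 0.1868]
tcp_rot: [3.136, -0.0, 0.011]
wrist_force: [2.9, -1.2, -0.9]
finger_gap: 0.477
gripper_force: 46.0
```

Request:
{"method": "arm_command", "body": {
  "gripper": [0.6,0.6,0.6,0.6,0.6,0.6,0.6,0.6],
  "delta_pos": [
    [0.005,-0.03,0],
    [0.01,-0.065,0],
    [0.015,-0.1,0],
    [0.02,-0.135,0],
    [0.025,-0.17,0],
    [0.03,-0.205,0],
    [0.03,-0.23,0],
    [0.03,-0.23,0]
  ],
  "twist": [0,0,0,0,0,0,0,0]
}}

```text
clock: 31.18
tool_pos: [0.4686, -0.0886, 0.1805]
tcp_rot: [-3.141, -0.004, 0.0]
wrist_force: [-0.1, -0.6, -0.6]
finger_gap: 0.479
gripper_force: 46.2
```

Request:
{"method": "arm_command", "body": {
  "gripper": [0.6,0.6,0.6,0.6,0.6,0.6,0.6,0.6],
  "delta_pos": [
    [0.005,-0.03,0],
    [0.01,-0.065,0],
    [0.015,-0.1,0],
    [0.02,-0.135,0],
    [0.025,-0.17,0],
    [0.027,-0.205,0],
    [0.027,-0.222,0],
    [0.027,-0.222,0]
  ],
  "twist": [0,0,0,0,0,0,0,0]
}}

```text
clock: 31.85
tool_pos: [0.4965, 0.1325, 0.1806]
tcp_rot: [-3.141, -0.004, -0.002]
wrist_force: [-0.4, 0.2, -0.5]
finger_gap: 0.481
gripper_force: 46.3
```

Request:
{"method": "arm_command", "body": {
  "gripper": [0.6,0.6,0.6,0.6,0.6,0.6,0.6,0.6],
  "delta_pos": [
    [0,0,0.01],
    [0,0,0.03],
    [0,0,0.05],
    [0,0,0.07],
    [0,0,0.075],
    [0,0,0.077],
    [0,0,0.077],
    [0,0,0.077]
  ],
  "twist": [0,0,0,0,0,0,0,0]
}}

```text
clock: 32.52
tool_pos: [0.4967, 0.1293, 0.104]
tcp_rot: [-3.141, 0.001, -0.001]
wrist_force: [-0.6, 0.2, -1.1]
finger_gap: 0.481
gripper_force: 46.3
```

Request:
{"method": "arm_command", "body": {
  "gripper": [0.6,0.6,0.6,-0.3,-0.3,-0.3,-0.3,-0.3],
  "delta_pos": [
    [0,0,0.001],
    [0,0,0.003],
    [0,0,0.003],
    [0,0,0.003],
    [0,0,0.002],
    [0,0,0.002],
    [0,0,-0.03],
    [0,0,-0.07]
  ],
  "twist": [0,0,0,0,0,0,0,0]
}}

```text
clock: 33.18
tool_pos: [0.4943, 0.1292, 0.1719]
tcp_rot: [3.14, -0.0, -0.009]
wrist_force: [0.1, 0.6, 0.1]
finger_gap: 0.653
gripper_force: 0.0
```

Request:
{"method": "arm_command", "body": {
  "gripper": [-1,-1,-1,-1,-1,-1,-1,-1],
  "delta_pos": [
    [0,0,-0.04],
    [0.01,-0.02,-0.075],
    [0.03,-0.04,-0.085],
    [0.05,-0.06,-0.085],
    [0.07,-0.09,-0.085],
    [0.09,-0.12,-0.085],
    [0.09,-0.12,-0.085],
    [0.09,-0.12,-0.085]
  ],
  "twist": [0,0,0,0,0,0,0,0]
}}

```text
clock: 33.85
tool_pos: [0.5866, 0.251, 0.2578]
tcp_rot: [-3.142, -0.003, 0.0]
wrist_force: [-0.3, 0.1, 0.5]
finger_gap: 0.997
gripper_force: 0.0
```

```bash
python3 l2.py; python3 - <<'E'
from h import *
st=env.read_state();im=env.get_image('wrist');T=T_cam(im,st);save(im,'w2.png')
np.save('w2.npy',T)
# rectified ortho view of console at z=.070 (marks) and z=.108 (top), 0.25mm/px ... x up, y left
for z,n in((.07,'m'),(.108,'t')):
    c=(.6055,.319);S=.045;N=300
    i,j=np.mgrid[0:N,0:N]; X=c[0]+S-2*S*i/N; Y=c[1]+S-2*S*j/N
    p=(np.c_[X.ravel(),Y.ravel(),np.full(X.size,z)]-T[:3,3])@T[:3,:3]
    s=np.c_[p[:,0]/-p[:,2],p[:,1]/p[:,2]]; k=1+im['k1']*(s**2).sum(1,keepdims=True)
    u=s*k*[im['fx'],im['fy']]+[im['cx'],im['cy']]
    o=cv2.remap(im['pixels'],u[:,0].reshape(N,N).astype(np.float32),u[:,1].reshape(N,N).astype(np.float32),1)
    globals()[n]=o
cv2.imwrite('pics/v3.png',cv2.cvtColor(np.hstack([m,t]),cv2.COLOR_RGB2BGR))
jj=[(d['confidence'],d['position']) for d in env.tip_of('wrist','sleeve_axis')]
print([at_z(im,p,.07,T) for c,p in jj])
E
```

```text
[0.58663894 0.25098718 0.25776596] [-3.14158983e+00 -2.50024572e-03  3.46412614e-04] 33.85 0.996783503700027
wrist jar1 0.98 top 0.051 ctr [ 0.358 -0.132] span [0.041 0.041] [74. 35. 94.]
wrist jar1 0.9 top 0.111 ctr [0.589 0.127] span [0.041 0.041] [32. 24. 19.]
wrist jar1 0.89 top 0.111 ctr [0.543 0.158] span [0.109 0.098] [41. 27. 18.]
wrist jar1 0.74 top 0.017 ctr [ 0.343 -0.201] span [0.03  0.011] [33. 60. 37.]
wrist jar1 0.73 top 0.111 ctr [0.562 0.172] span [0.041 0.041] [33. 26. 21.]
wrist jar1 0.71 top 0.111 ctr [0.626 0.085] span [0.04 0.04] [35. 27. 22.]
side jar1 0.76 top 0.112 ctr [0.579 0.133] span [0.059 0.048] [24. 18. 15.]
side jar1 0.74 top 0.112 ctr [0.623 0.095] span [0.04  0.057] [30. 24. 21.]
side jar1 0.68 top 0.15 ctr [0.466 0.321] span [0.023 0.022] [32. 32. 34.]
side jar1 0.64 top 0.112 ctr [0.56  0.175] span [0.038 0.04 ] [40. 24. 13.]
side jar1 0.61 top 0.112 ctr [0.626 0.173] span [0.04 0.04] [42. 26. 14.]
side jar1 0.57 top 0.052 ctr [ 0.354 -0.129] span [0.035 0.037] [ 72.  29. 102.]
side jar1 0.47 top 0.052 ctr [ 0.469 -0.395] span [0.037 0.04 ] [ 51. 120. 118.]
[array([[0.60503858, 0.31697646, 0.07      ]]), array([[0.56846825, 0.13367581, 0.07      ]])]
```

View pics/v3.png

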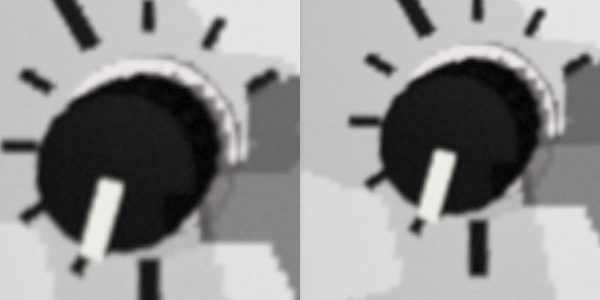

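View pics/w2.png

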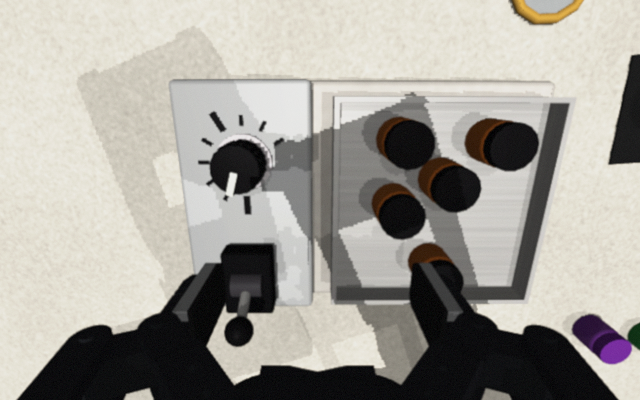

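All five jars are in the tray. One was nudged to about (0.589, 0.127) but still stands upright. The pointer is between marks 0 and 1, so I'm measuring its angle exactly.

```bash
cat > ptr.py <<'E'
from h import *
def ptr(im,T,c=(.6055,.3185)):
    px=im['pixels'].astype(int)
    P,rc=cloud(im,im['z_map']>0,T)
    near=(np.hypot(P[:,0]-c[0],P[:,1]-c[1])<.024)&(P[:,2]>.100)&(P[:,2]<.116)
    col=px[rc[:,0],rc[:,1]].min(1)
    q=P[near]; ctr=(np.percentile(q[:,:2],1,axis=0)+np.percentile(q[:,:2],99,axis=0))/2
    w=near&(col>120)&(np.hypot(P[:,0]-c[0],P[:,1]-c[1])<.021)
    xy=at_z(im,rc[w],.108,T)[:,:2]
    m=xy.mean(0); u=np.linalg.svd(xy-m)[2][0]
    if u@(m-ctr)<0:u=-u
    a=lambda v:np.degrees(np.arctan2(v[1],-v[0]))   # 0 at -x, + toward +y (clockwise from above)
    print('ctr',ctr.round(4),'n',w.sum(),'line dir',a(u).round(1),'mean dir',a(m-ctr).round(1),a(m-np.array(c)).round(1))
E
python3 - <<'E'
from ptr import *
for c in('wrist','side','top'):
    st=env.read_state();im=env.get_image(c);ptr(im,T_cam(im,st))
E
```

```text
ctr [0.6073 0.3185] n 187 line dir 15.6 mean dir 20.2 23.4
ctr [0.6036 0.3198] n 19 line dir 19.0 mean dir 12.5 16.8
ctr [0.6038 0.3167] n 0 line dir 180.0 mean dir nan nanptr.py:10: RuntimeWarning: Mean of empty slice.
  m=xy.mean(0); u=np.linalg.svd(xy-m)[2][0]
  ret = um.true_divide(
```

Request:
{"method": "arm_command", "body": {
  "gripper": [-1,-1,-1,-1,-1,-1,-1,-1],
  "delta_pos": [
    [0.01,-0.03,0],
    [0.019,-0.067,0],
    [0.019,-0.067,0],
    [0.019,-0.067,0],
    [0.019,-0.067,0],
    [0.019,-0.067,0],
    [0.019,-0.067,0],
    [0.019,-0.067,0]
  ],
  "twist": [-0.12,-0.24,-0.36,-0.48,-0.6,-0.72,-0.84,-0.96]
}}

```text
clock: 34.97
tool_pos: [0.6052, 0.3164, 0.2583]
tcp_rot: [2.783, 1.458, -0.0]
wrist_force: [0.4, 0.5, -0.4]
finger_gap: 1.002
gripper_force: 0.0
```

Request:
{"method": "arm_command", "body": {
  "gripper": [-1,-1,-1,-1,-1,-1,-1,-1],
  "delta_pos": [
    [0,0,0],
    [0,0,0],
    [0,0,0],
    [0,0,0],
    [0,0,0],
    [0,0,0],
    [0,0,0],
    [0,0,0]
  ],
  "twist": [-0.12,-0.24,-0.36,-0.48,-0.6,-0.72,-0.84,-0.84]
}}

```text
clock: 35.63
tool_pos: [0.6053, 0.3164, 0.2584]
tcp_rot: [1.945, 2.467, 0.0]
wrist_force: [0.5, -0.2, -0.3]
finger_gap: 1.0
gripper_force: 0.0
```

```bash
python3 - <<'E'
from h import *
st=env.read_state();print(st['q'],st['tool_pos'],R.from_rotvec(st['tcp_rot']).as_matrix().round(3))
im=env.get_image('wrist');T=T_cam(im,st)
P,_=cloud(im,im['z_map']>0,T)
s=(P[:,2]>.100)&(P[:,2]<.113)&(np.hypot(P[:,0]-.6055,P[:,1]-.3185)<.035)
q=P[s][:,:2];print(len(q),(np.percentile(q,1,axis=0)+np.percentile(q,99,axis=0))/2,np.ptp(q,axis=0),cv2.minEnclosingCircle(q.astype(np.float32)))
E
```

```text
[4.37230640e-01 5.25180646e-01 1.51152933e+00 1.59980381e-05
 1.10481645e+00 2.02016543e-01] [0.60526339 0.31635303 0.2583992 ] [[-0.233  0.972  0.   ]
 [ 0.972  0.233  0.   ]
 [ 0.     0.    -1.   ]]
1998 [0.60674845 0.32045054] [0.04602045 0.04374428] ((0.6068068146705627, 0.3194830119609833), 0.023298030719161034)
```

Request:
{"method": "arm_command", "body": {
  "gripper": [-1,-1,-1,-1,-1,-1,0.6,0.6],
  "delta_pos": [
    [0.002,0.001,0.03],
    [0.002,0.001,0.07],
    [0.002,0.001,0.11],
    [0.002,0.001,0.14],
    [0.002,0.001,0.154],
    [0.002,0.001,0.154],
    [0.002,0.001,0.154],
    [0.002,0.001,0.154]
  ],
  "twist": [0,0,0,0,0,0,0,0],
  "newtons": 40
}}

```text
clock: 36.35
tool_pos: [0.6071, 0.3193, 0.1065]
tcp_rot: [1.954, 2.458, 0.004]
wrist_force: [-0.4, 0.7, 0.6]
finger_gap: 0.75
gripper_force: 0.0
```

Request:
{"method": "arm_command", "body": {
  "gripper": [0.6,0.6,0.6,0.6,0.6,0.6,0.6,0.6],
  "delta_pos": [
    [0,0,0],
    [0,0,0],
    [0,0,0],
    [0,0,0],
    [0,0,0],
    [0,0,0],
    [0,0,0],
    [0,0,0]
  ],
  "twist": [0,0,0,0,0,0,0.05,0.1]
}}

```text
clock: 37.02
tool_pos: [0.6064, 0.3192, 0.1067]
tcp_rot: [2.076, 2.357, 0.003]
wrist_force: [-4.8, -0.8, 12.4]
finger_gap: 0.505
gripper_force: 39.1
```

Request:
{"method": "arm_command", "body": {
  "gripper": [0.6,0.6,0.6,0.6,0.6,0.6,0.6,0.6],
  "delta_pos": [
    [0,0,0],
    [0,0,0],
    [0,0,0],
    [0,0,0],
    [0,0,0],
    [0,0,0],
    [0,0,0],
    [0,0,0]
  ],
  "twist": [0.1,0.2,0.3,0.4,0.5,0.6,0.7,0.8]
}}

```text
clock: 37.68
tool_pos: [0.6063, 0.3191, 0.1067]
tcp_rot: [2.832, 1.359, 0.003]
wrist_force: [-5.8, -1.5, 12.5]
finger_gap: 0.502
gripper_force: 39.2
```

Request:
{"method": "arm_command", "body": {
  "gripper": [0.6,0.6,0.6,0.6,0.6,0.6,0.6,0.6],
  "delta_pos": [
    [0,0,0],
    [0,0,0],
    [0,0,0],
    [0,0,0],
    [0,0,0],
    [0,0,0],
    [0,0,0],
    [0,0,0]
  ],
  "twist": [0.1,0.2,0.3,0.4,0.5,0.6,0.7,0.8]
}}

```text
clock: 38.35
tool_pos: [0.6062, 0.3191, 0.1067]
tcp_rot: [-3.137, -0.149, -0.003]
wrist_force: [-5.9, -1.1, 14.6]
finger_gap: 0.501
gripper_force: 39.3
```

Request:
{"method": "arm_command", "body": {
  "gripper": [0.6,0.6,0.6,0.6,0.6,0.6,0.6,0.6],
  "delta_pos": [
    [0,0,0],
    [0,0,0],
    [0,0,0],
    [0,0,0],
    [0,0,0],
    [0,0,0],
    [0,0,0],
    [0,0,0]
  ],
  "twist": [0.1,0.2,0.3,0.4,0.5,0.6,0.62,0.62]
}}

```text
clock: 39.02
tool_pos: [0.6061, 0.3192, 0.1067]
tcp_rot: [-3.033, 0.811, -0.002]
wrist_force: [-5.6, -0.1, 14.0]
finger_gap: 0.503
gripper_force: 39.4
```

Request:
{"method": "arm_command", "body": {
  "gripper": [-1,-1,-1,-1,-1,-1,-1,-1],
  "delta_pos": [
    [0,0,0],
    [0,0,0],
    [0,0,0],
    [0,0,0],
    [0,0,-0.03],
    [0,0,-0.07],
    [0,0,-0.11],
    [0,0,-0.15]
  ],
  "twist": [0,0,0,0,0,0,0,0]
}}

```text
clock: 39.68
tool_pos: [0.6054, 0.3186, 0.2558]
tcp_rot: [3.035, -0.808, -0.001]
wrist_force: [0.8, 0.7, -0.0]
finger_gap: 1.001
gripper_force: 0.0
```

```bash
cat > sl.py <<'E'
from ptr import *
import sys
st=env.read_state();print(st['q'],st['tool_pos'],R.from_rotvec(st['tcp_rot']).as_matrix().round(3)[:2,:2],st['clock'])
out=[]
for c in('wrist','side'):
    st=env.read_state();im=env.get_image(c);T=T_cam(im,st);ptr(im,T)
    for z in(.07,.108):
        S=.045;N=300;i,j=np.mgrid[0:N,0:N]; X=.6055+S-2*S*i/N; Y=.319+S-2*S*j/N
        p=(np.c_[X.ravel(),Y.ravel(),np.full(X.size,z)]-T[:3,3])@T[:3,:3]
        s=np.c_[p[:,0]/-p[:,2],p[:,1]/p[:,2]]; k=1+im['k1']*(s**2).sum(1,keepdims=True)
        u=(s*k*[im['fx'],im['fy']]+[im['cx'],im['cy']]).astype(np.float32).reshape(N,N,2)
        out.append(cv2.remap(im['pixels'],u,None,1))
o=np.vstack([np.hstack(out[:2]),np.hstack(out[2:])])
cv2.imwrite('pics/'+sys.argv[1],cv2.cvtColor(o,cv2.COLOR_RGB2BGR))
E
python3 sl.py v4.png
```

```text
[ 4.40063215e-01  5.29472006e-01  1.51053786e+00 -1.42402043e-05
  1.10228454e+00  2.53113041e+00] [0.60544549 0.31856468 0.25584749] [[ 0.868 -0.497]
 [-0.497 -0.868]] 39.6833
ctr [0.6075 0.3189] n 80 line dir 149.0 mean dir 142.5 146.1
ctr [0.6046 0.3197] n 13 line dir 148.0 mean dir 157.2 150.4
```

View pics/v4.png

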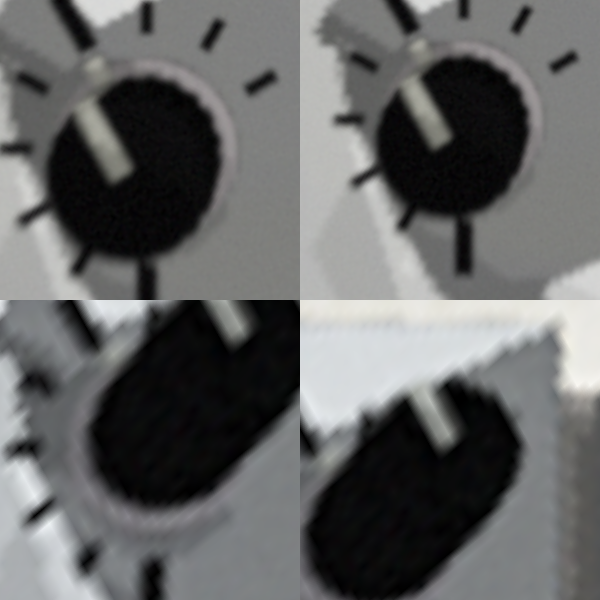

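Pixel (415,105) in the wrist view shows the pointer at about 149°, in line with the long mark 5. I'll check the jars and move to the near side of the switch.

Request:
{"method": "arm_command", "body": {
  "gripper": [1,1,1,1,1,1,1,1],
  "delta_pos": [
    [-0.03,0.017,0],
    [-0.06,0.034,0],
    [-0.09,0.052,0],
    [-0.12,0.069,0],
    [-0.156,0.0895,0],
    [-0.156,0.0895,0],
    [-0.156,0.0895,0],
    [-0.156,0.0895,0]
  ],
  "twist": [-0.1,-0.2,-0.3,-0.4,-0.52,-0.52,-0.52,-0.52]
}}

```text
clock: 40.45
tool_pos: [0.4264, 0.319, 0.2548]
tcp_rot: [-3.141, 0.001, -0.002]
wrist_force: [0.2, -0.4, 0.2]
finger_gap: -0.001
gripper_force: 0.0
```

```bash
python3 - <<'E'
from look import *
st=env.read_state();print(st['tool_pos'],st['tcp_rot'],st['finger_gap'])
jars(('top','side'),('jar1','beaker'))
im=env.get_image('top');save(im,'top5.png')
im=env.get_image('wrist');T=T_cam(im,st);P,_=cloud(im,im['z_map']>0,T)
s=(P[:,2]>.125)&(P[:,2]<.16)&(P[:,1]>.28)&(P[:,1]<.36)&(P[:,0]<.53);print(P[s].mean(0),np.ptp(P[s],axis=0),s.sum())
E
```

```text
[0.42639958 0.31903823 0.25479139] [-3.14089958e+00  8.36830987e-04 -1.92331227e-03] -0.0008462341773025321
top jar1 0.85 top 0.113 ctr [0.497 0.13 ] span [0.039 0.039] [28. 26. 26.]
top jar1 0.78 top 0.113 ctr [0.627 0.172] span [0.038 0.04 ] [24. 21. 21.]
top jar1 0.67 top 0.053 ctr [ 0.346 -0.218] span [0.037 0.038] [41. 83. 49.]
top jar1 0.67 top 0.053 ctr [ 0.358 -0.134] span [0.037 0.038] [71. 42. 90.]
top jar1 0.64 top 0.113 ctr [0.624 0.085] span [0.035 0.037] [21. 19. 19.]
top jar1 0.62 top 0.113 ctr [0.588 0.127] span [0.038 0.039] [27. 24. 24.]
top jar1 0.58 top 0.053 ctr [ 0.474 -0.397] span [0.038 0.039] [31. 79. 78.]
top jar1 0.51 top 0.113 ctr [0.562 0.172] span [0.038 0.039] [27. 25. 25.]
top beaker 0.97 top 0.084 ctr [ 0.65  -0.156] span [0.059 0.057] [60. 62. 64.]
side jar1 0.85 top 0.052 ctr [ 0.355 -0.13 ] span [0.038 0.044] [ 79.  38. 107.]
side jar1 0.73 top 0.112 ctr [0.629 0.174] span [0.031 0.035] [49. 30. 16.]
side jar1 0.67 top 0.112 ctr [0.494 0.132] span [0.038 0.039] [45. 28. 17.]
side jar1 0.62 top 0.051 ctr [ 0.342 -0.189] span [0.04  0.093] [ 47. 110.  58.]
side jar1 0.62 top 0.051 ctr [ 0.471 -0.394] span [0.039 0.039] [ 29. 111. 109.]
side jar1 0.44 top 0.105 ctr [0.493 0.274] span [0.151 0.173] [69. 41. 22.]
side beaker 0.97 top 0.083 ctr [ 0.647 -0.153] span [0.061 0.063] [136. 147. 146.]
[0.4684212  0.32001427 0.14703638] [0.02472557 0.02544164 0.02723688] 1001
```

Request:
{"method": "arm_command", "body": {
  "gripper": [1,1,1,1,1,1,1,1],
  "delta_pos": [
    [0,0,0.03],
    [0,0,0.06],
    [0,0,0.09],
    [0,0,0.113],
    [0,0,0.113],
    [0.005,0,0.113],
    [0.015,0,0.113],
    [0.025,0,0.113]
  ],
  "twist": [0,0,0,0,0,0,0,0]
}}

```text
clock: 41.52
tool_pos: [0.4526, 0.3192, 0.143]
tcp_rot: [-3.14, -0.0, -0.003]
wrist_force: [-3.3, 0.0, 1.9]
finger_gap: 0.0
gripper_force: 1.4
```

Request:
{"method": "arm_command", "body": {
  "gripper": [1,1,1,1,1,1,1,1],
  "delta_pos": [
    [0.005,0,0],
    [0.01,0,0],
    [0.015,0,0],
    [0.02,0,0],
    [0.025,0,0],
    [0.03,0,0],
    [0.033,0,0],
    [0.033,0,0]
  ],
  "twist": [0,0,0,0,0,0,0,0]
}}

```text
clock: 42.18
tool_pos: [0.4845, 0.3186, 0.1411]
tcp_rot: [3.142, -0.001, 0.0]
wrist_force: [-0.7, -0.1, 0.4]
finger_gap: -0.002
gripper_force: 0.1
```

Request:
{"method": "arm_command", "body": {
  "gripper": [1,1,1,1,1,1,1,1],
  "delta_pos": [
    [0.002,0,0],
    [0.004,0,0],
    [0.005,0,0],
    [0.005,0,0],
    [0.005,0,0],
    [0.005,0,0],
    [0.005,0,0],
    [0.005,0,0]
  ],
  "twist": [0,0,0,0,0,0,0,0]
}}

```text
clock: 42.85
tool_pos: [0.486, 0.3184, 0.1407]
tcp_rot: [3.14, -0.0, -0.008]
wrist_force: [-17.3, 4.2, 5.2]
finger_gap: 0.0
gripper_force: 8.7
```

Request:
{"method": "arm_command", "body": {
  "gripper": [1,1,1,1,1,1,1,1],
  "delta_pos": [
    [-0.02,0,0],
    [-0.04,0,0],
    [-0.05,0,-0.03],
    [-0.05,0,-0.07],
    [-0.05,0,-0.11],
    [-0.05,0,-0.13],
    [-0.05,0,-0.13],
    [-0.05,0,-0.13]
  ],
  "twist": [0,0,0,0,0,0,0,0]
}}

```text
clock: 43.52
tool_pos: [0.4395, 0.3191, 0.2727]
tcp_rot: [-3.14, -0.0, -0.004]
wrist_force: [0.2, 0.1, -0.2]
finger_gap: 0.001
gripper_force: 0.0
```

```bash
python3 - <<'E'
from look import *
st=env.read_state();print(st['tool_pos'])
jars(('top',),('jar1','beaker'))
im=env.get_image('side');save(im,'s6.png');cv2.imwrite('pics/v6.png',cv2.resize(cv2.imread('pics/s6.png')[160:370,160:440],(800,600),interpolation=3))
im=env.get_image('wrist');T=T_cam(im,st);P,_=cloud(im,im['z_map']>0,T)
s=(P[:,2]>.125)&(P[:,2]<.16)&(P[:,1]>.28)&(P[:,1]<.36)&(P[:,0]<.56);print('ball',P[s].mean(0),P[s].min(0),P[s].max(0),s.sum())
E
```

```text
[0.43949291 0.31908331 0.27269999]
top jar1 0.82 top 0.053 ctr [ 0.346 -0.218] span [0.037 0.037] [38. 82. 47.]
top jar1 0.8 top 0.113 ctr [0.497 0.13 ] span [0.039 0.039] [29. 27. 27.]
top jar1 0.76 top 0.113 ctr [0.562 0.173] span [0.038 0.04 ] [27. 24. 24.]
top jar1 0.74 top 0.113 ctr [0.589 0.128] span [0.038 0.039] [27. 24. 24.]
top jar1 0.71 top 0.113 ctr [0.627 0.172] span [0.038 0.039] [25. 22. 22.]
top jar1 0.71 top 0.113 ctr [0.625 0.086] span [0.038 0.04 ] [22. 20. 19.]
top jar1 0.64 top 0.053 ctr [ 0.474 -0.396] span [0.038 0.039] [31. 80. 79.]
top jar1 0.5 top 0.053 ctr [ 0.358 -0.133] span [0.037 0.035] [70. 40. 89.]
top beaker 0.66 top 0.084 ctr [ 0.65  -0.156] span [0.059 0.056] [58. 60. 62.]
top beaker 0.5 top 0.113 ctr [0.497 0.13 ] span [0.039 0.039] [27. 25. 25.]
ball [0.51291772 0.32058025 0.14740719] [0.50012061 0.30783557 0.13837177] [0.52525583 0.33325067 0.15296406] 978
```

View pics/v6.png

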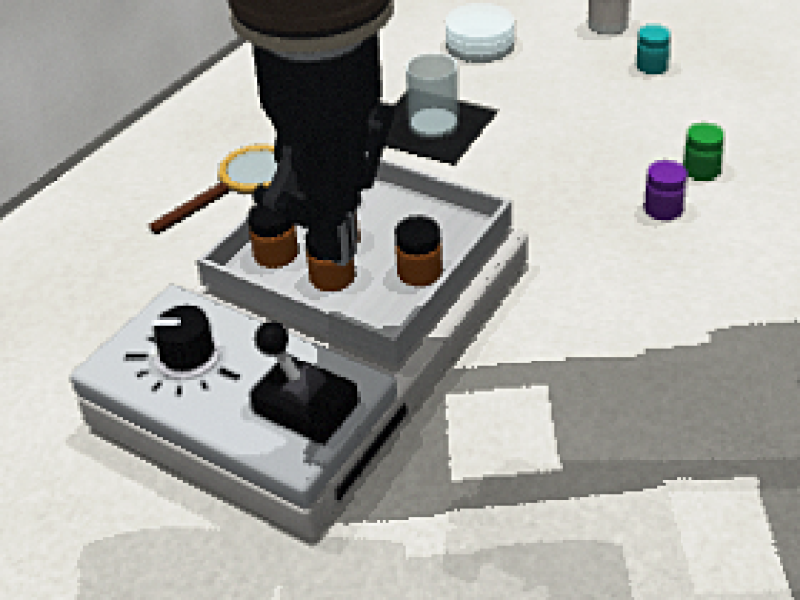

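The switch ball at (272,338) now leans to +x against its stop. The sleeve is at 5, the jars stand in the tray and the beaker stands on the mat at (432,95).

```bash
python3 -c "
from cell import env
print(env.close_job())"
```

```text
the job is handed in; nothing more can be done
None
```

The job is handed in: the beaker is on the mat, all five jars stand upright in the tray, the sleeve is at 5, and the shaker switch is on.

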